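Shim the rocking mould stand

TASK

The low four-footed stand that carries the plaster mould rocks, because one foot is too short and the deck leans down onto it. Push the wooden wedge along the bench, thin end first, under that short foot until the deck is lifted level and no longer rocks; then prove it by pressing down gently with the fingertips on the bare deck corner above the wedged foot. Do not lift the wedge, leave the wedge in place and the deck level, and leave the other things on the bench where they are.

Things in the scene. Friction and masses are not known exactly. Their poses are not given: they have to be found in the camera images.
- stand: Stand: 230 mm square, 15 mm thick wooden deck, top 90 mm above the bench, on four legs with domed rubber feet at x, y = +-85 mm. It cannot slide. On it lies a plaster mould half, 140 x 100 x 45 mm, shifted 13 mm towards the short foot. Origin: on the bench under the deck's centre, z up; it does not tilt. Short foot at (-85, +85) mm; it rocks on the feet at (-85,-85) and (85,85).
- deck (a joint): Lean of the deck about the line through the two feet it rocks on, rad: 0 = level (a hard stop: the opposite foot then stands on the bench), 0.05 = leaning down until the short foot all but touches the bench. It rests at 0.05 by its own weight (2 to 5 N on the short foot) and rocks freely in between.
- short_foot (a point): Lowest point of the short foot, a rubber dome of 22 mm radius; 0.5 mm above the bench when the deck leans, 6.5 mm when it is level. It is 30 mm inside both adjoining edges of the deck.
- deck_corner (a point): Point on the top of the deck straight above the short foot: bare board, with about 55 mm from here to the mould and 30 mm to the deck's edges. Height about 84 mm when leaning, 90 mm when level.
- wedge: Brown wood, 150 x 50 mm, 70 g, tapering evenly from 14.5 mm thick at the blunt end to 2. Origin: centre of its underside; x along its length to the thin end, z up. The thin end starts 45 to 95 mm from the short foot, pointing roughly at it from the stand's +y side. Home: thin end 50 to 58 mm past the foot's middle. Push: up to 12 N at the first lift, then 3 to 8 N, rising steeply at home.
- offcut: Flat wooden offcut, 120 x 45 x 20 mm, even thickness (not the wedge). Origin: centre of its underside. Leave it alone.
- tape: Cardboard ring, 90 mm wide, 25 mm high. Origin: centre of its underside. Leave it alone.
- spatula: Spatula lying flat. Leave it alone.
- brush: Brush lying flat. Leave it alone.
- pot: Grey cup, 84 mm wide, 75 mm high, upright. Origin: centre of its underside. Leave it alone.
- jar: Amber jar, 70 mm wide, 90 mm high, upright. Origin: centre of its underside. Leave it alone.
- hammer: Hammer lying flat. Leave it alone.

How it is judged:
On the way, in this order (a step that is already met when the one before it is completed fails the run):
1. the wedge, under the short foot, carries the deck level, with no hand on the stand (value of joint deck below 0.008 rad and contact force between wedge and stand above 0.5 N and contact force between the fingers and stand below 0.3 N), for 0.3 s.
2. the fingertips press on the deck corner above the wedged foot with more than 2 N and the deck does not rock (contact force between the fingers and stand above 2 N and horizontal distance between the grasp point and deck_corner below 0.05 m and value of joint deck below 0.01 rad), for 0.1 s.
At the end, for the whole second after the job is handed in: The deck is level (lean under 0.008 rad), the wedge lies flat and still on the bench under the short foot (its middle within 60 mm of the foot) and bears its weight (over 0.5 N), and the robot is clear of everything (value of joint deck below 0.008 rad and contact force between wedge and stand above 0.5 N and horizontal distance between wedge and short_foot below 0.06 m and angle between wedge's own z axis and vertical below 0.06 rad and linear speed of wedge below 0.01 m/s); the robot touches nothing.
It fails at once if the wedge is lifted off the bench or tipped (height (world z) of wedge above 0.012 m or angle between wedge's own z axis and vertical above 0.25 rad).
It fails at once if the stand is hit or pressed with more than 40 N (contact force between any of the fingers, the arm and stand above 40 N).
It fails at once if a bystander is moved by more than 30 mm (distance of any of offcut, tape, spatula, brush, pot, jar, hammer from where it was at the start of the episode above 0.03 m).
It also fails if it takes over 72 s, if anything falls off the work surface, if the arm or the gripper's body presses on something with over 40 N, if the wrist force passes 120 N, or if a joint passes its speed limit or range.

ROBOT

A 6-joint arm with a two-finger parallel gripper is mounted at the origin on the work surface. World frame = base frame: x ahead of the robot, y to its left, z up, the work surface at z = 0. Lengths are in m, angles in rad, forces in N, time in s.
With the tool pointing down it reaches from about 0.35 to 0.85 m from the base axis. Payload 8.1 kg.
Tool frame: the origin (TCP) lies on the centre line of the jaws, within the pads' length; the fingertips stand robot.tips_ahead ahead of it and the grasp point (between the pads) lies 8 mm behind it (robot.tips_ahead is the distance from the TCP to the fingertips, in m); z points along the fingers, y is the direction in which the jaws open and shut (so a half turn about z gives the same grasp; the last joint's range is limited). The gripper opens to 93 mm and grips with 3 to 60 N. Pads are 15 mm wide; open, the fingers measure 128 mm over their backs; the gripper's body (75 mm by 188 mm) begins 65 mm behind the grasp point.
Start: joints at [-1.4, 0.13, 1.488, -0, 1.523, -0.085], TCP at [0.152, -0.58, 0.23] pointing down, gripper open.
Joint ranges: [-2.96, 2.96], [-0.89, 2.26], [0.02, 2.5], [-1.34, 4.48], [0, 2.73], [-2.66, 2.66]. Speed limits (rad/s): [2.39, 2.39, 2.79, 3.14, 3.14, 3.14].

INTERFACE

Orientations are given as a rotation vector (axis times angle).
In Python, from plant import monitor, eyes, job, robot gives the robot as it stands.
- The arm moves only by the tool servo_tool, never from a script. Its argument "plan" is a list that holds one entry, the list of rows, each a list of 7 numbers: the closure, from -1 (fully open) to 1 (shut), so that 0 is half open, then the shift along the world's x, y, z in mm, then the turn, a rotation vector about the world's x, y, z in rad. In form: [[[hand, dx, dy, dz, ax, ay, az], ...]]. A call has 1 to 12 rows; each row shifts and turns the commanded pose from where the row before left it; what a row does not reach is not made up. A row lasts 1/10 s, in which the tool goes at most 50 mm and 8.59 degrees, less where a joint would pass 70% of its speed; a pose out of reach is approached as far as the arm can. A call with a gripper value outside its range is refused whole. The fingers move at their own pace and stop on an object; "force" is the grip in N (left out, the last holds). Time passes only in rows, so rows that do not move let the fingers close. It gives the time, the measured TCP pose, the force and the opening at its end, in the units of the state.
- monitor.read_state(): the state, without advancing time (a new reading comes with each control period).
- eyes.read_camera(name): name is "side" or "top"; returns the picture (384x512x3 uint8, red, green, blue); there is no depth.
- eyes.camera_info(name): a dict with "mtx" (3x3 intrinsics, pixels), "R" (3x3) and "t" (3): a world point X has camera coordinates R X + t. Camera axes: x right, y down, z forward; pixel columns grow to the right and rows downward; lengths in m; the calibration is good to about 2 mm. A picture is of the moment at which its call begins. camera_info takes no time and is no camera call.
- job.close_job(): hands the job in, once; it reports no verdict.
The state is a dict: "t": time; "q": joint angles; "dq": joint speeds; "joint_torque": joint torques, N m; "tool_pos": TCP position; "orientation": TCP orientation; "force": force on the tool from outside, world axes, zero at the start; "wrist_torque": the same for the moment, N m; "opening": finger opening in m.
Only numpy, scipy, OpenCV 4.12 (cv2) and the standard library are available. Lean on these libraries where they do the work, as an engineer would, in place of code of your own. Each camera call takes 0.05 s, during which the arm holds its last target. There are 200 camera calls.

## Working session

There is one attempt and no reset: what is moved stays moved. The work goes in short steps, Python scripts to look and compute and a tool call to move; the robot and the scene stay as the last step left them, time stands still between calls to the robot, and variables do not carry over. Pictures are saved under pics/ and viewed, about 8 in all and at most 12, crops included, and the job is handed in when it is done.

Besides the shell and the picture viewer there is one more tool, called after "Request:" in YAML: its name, and indented under it one key for each argument. servo_tool: Moves the arm, as the interface text tells. Its arguments: {"type":"object","properties":{"plan":{"type":"array"},"force":{"type":"number"}},"required":["plan"]}

```bash
mkdir -p pics; python3 - <<'E'
from plant import monitor, eyes, job, robot
import cv2
print(robot.tips_ahead, monitor.read_state())
for n in("top","side"):
    im=eyes.read_camera(n); cv2.imwrite(f"pics/{n}0.png",im[:,:,::-1])
    i=eyes.camera_info(n);print(n,i)
E
```

```text
0.011 {'t': 0.0, 'q': array([-1.40041654e+00,  1.31179605e-01,  1.48922636e+00, -1.36360209e-05,
        1.52299281e+00, -8.53819353e-02]), 'dq': array([-0.00045803, -0.00115552, -0.00042304,  0.00023513, -0.00028798,
        0.00041385]), 'joint_torque': array([-1.73637673e-03, -5.59832525e+01, -4.91765678e+01,  7.67202233e-02,
        3.54210497e-02, -2.12292653e-04]), 'tool_pos': array([ 0.1517269 , -0.5799534 ,  0.22860547]), 'orientation': array([-3.11415029e+00, -4.00426444e-01,  1.41828199e-04]), 'force': array([ 0.69651485, -0.03437107, -0.24516087]), 'wrist_torque': array([-0.06433136, -0.03881693, -0.03639431]), 'opening': 0.09288453733894597}
top {'mtx': array([[383.98352121,   0.        , 258.17354063],
       [  0.        , 383.98352121, 185.40773162],
       [  0.        ,   0.        ,   1.        ]]), 'R': array([[ 0.0064097 , -0.99992248, -0.01067476],
       [-0.99574822, -0.00540123, -0.0919582 ],
       [ 0.09189342,  0.01121879, -0.99570565]]), 't': array([0.02796973, 0.56397214, 1.38436231])}
side {'mtx': array([[431.80388647,   0.        , 252.51432163],
       [  0.        , 431.80388647, 192.93157214],
       [  0.        ,   0.        ,   1.        ]]), 'R': array([[-0.92423003, -0.38169092,  0.01053064],
       [-0.26112605,  0.61169046, -0.74675831],
       [ 0.27858937, -0.69292628, -0.66501213]]), 't': array([0.51380244, 0.21004456, 1.17667213])}
```

View pics/top0.png

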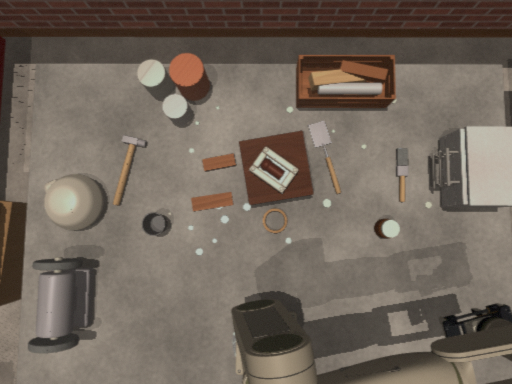

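View pics/side0.png

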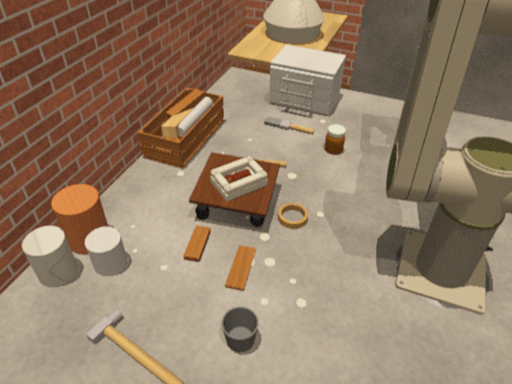

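```bash
cat > h.py <<'E'
import numpy as np, cv2
from plant import monitor, eyes, job, robot
def proj(n,X):
    i=eyes.camera_info(n); c=np.atleast_2d(X)@i["R"].T+i["t"]; p=c@i["mtx"].T
    return p[:,:2]/p[:,2:]
def back(n,uv,z):
    i=eyes.camera_info(n); uv=np.atleast_2d(uv)
    d=np.c_[uv,np.ones(len(uv))]@np.linalg.inv(i["mtx"]).T@i["R"]; C=-i["R"].T@i["t"]
    return C+d*((z-C[2])/d[:,2])[:,None]
E
python3 - <<'E'
from h import *
a=cv2.imread("pics/top0.png"); c=cv2.resize(a[120:245,180:330],None,fx=5,fy=4.8*5/4.8/1,interpolation=cv2.INTER_CUBIC)
c=cv2.resize(c,(750,600)) if c.shape[0]>600 else c
cv2.imwrite("pics/topc.png",c)
b=cv2.imread("pics/side0.png"); cv2.imwrite("pics/sidec.png",cv2.resize(b[150:300,170:320],None,fx=4,fy=4,interpolation=cv2.INTER_CUBIC))
hsv=cv2.cvtColor(a,cv2.COLOR_BGR2HSV)
for p in [(219,162),(212,202),(250,190),(262,150),(200,230)]: print(p,hsv[p[1],p[0]])
m=cv2.inRange(hsv,(0,110,30),(18,255,255)); m[:120]=0;m[245:]=0;m[:,:180]=0;m[:,330:]=0
n,l,s,_=cv2.connectedComponentsWithStats(m)
for k in range(1,n):
    if s[k,4]>150:
        pts=np.argwhere(l==k)[:,::-1].astype(np.float32); r=cv2.minAreaRect(pts)
        z=.008 if s[k,4]<1500 else .09
        print(s[k],r,np.round(back("top",cv2.boxPoints(r),z),3).tolist(),np.round(back("top",r[0],z),3))
E
```

```text
(219, 162) [ 11 138 139]
(212, 202) [ 11 142 131]
(250, 190) [  9 127  86]
(262, 150) [ 11  77 112]
(200, 230) [ 17  40 145]
[ 240  131   73   73 2754] ((275.74346923828125, 167.5868377685547), (64.26256561279297, 64.23440551757812), 80.27242279052734) [[0.714, 0.101, 0.09], [0.754, -0.124, 0.09], [0.529, -0.161, 0.09], [0.49, 0.06, 0.09]] [[ 0.621 -0.031  0.09 ]]
[203 154  33  17 370] ((218.58865356445312, 161.84027099609375), (11.694506645202637, 31.434831619262695), 79.2156982421875) [[0.664, 0.243, 0.008], [0.686, 0.127, 0.008], [0.643, 0.118, 0.008], [0.62, 0.234, 0.008]] [[0.653 0.18  0.008]]
[261 159  22  20 208] ((272.0, 168.0), (22.74271011352539, 9.984603881835938), 33.6900634765625) [[0.639, 0.026, 0.008], [0.67, 0.005, 0.008], [0.623, -0.065, 0.008], [0.592, -0.045, 0.008]] [[ 0.631 -0.02   0.008]]
[192 192  41  19 516] ((211.7616729736328, 201.02230834960938), (13.025212287902832, 39.96733474731445), 80.83765411376953) [[0.518, 0.281, 0.008], [0.542, 0.134, 0.008], [0.495, 0.126, 0.008], [0.47, 0.272, 0.008]] [[0.506 0.203 0.008]]
```

View pics/topc.png

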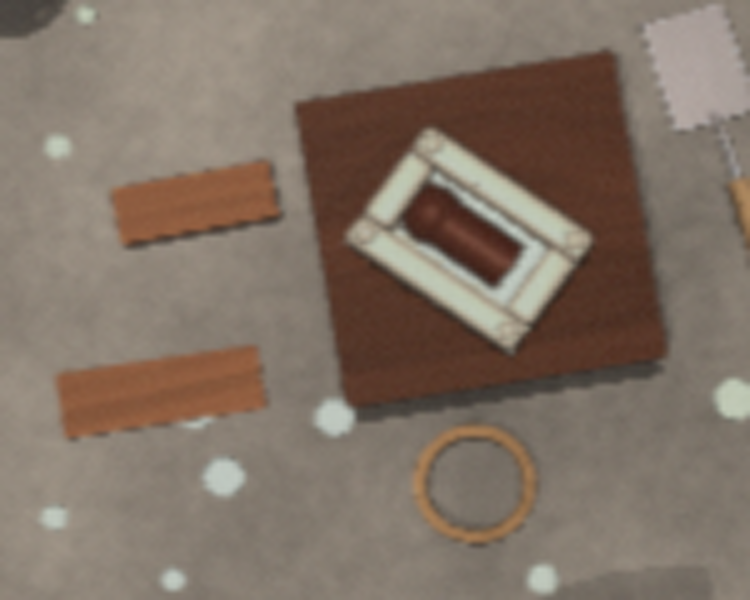

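View pics/sidec.png

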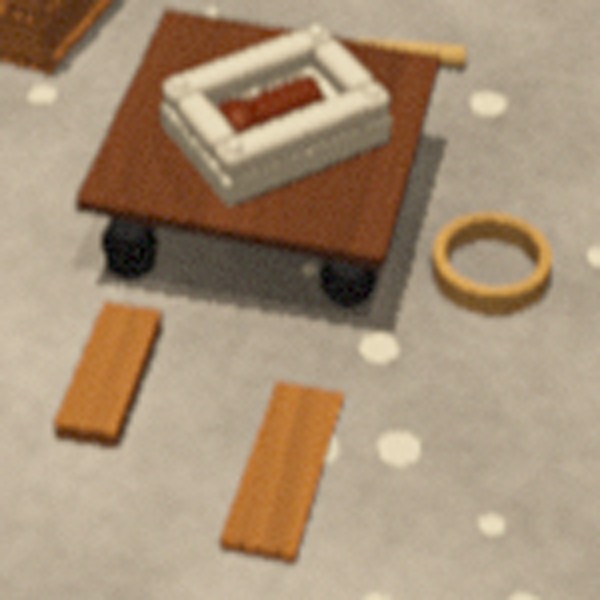

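```bash
cat >> h.py <<'E'
from scipy.optimize import minimize
from scipy.spatial.transform import Rotation as Ro
def box(l,w,z0,z1): return np.array([[x,y,z] for x in(-l/2,l/2) for y in(-w/2,w/2) for z in(z0,z1)])
def deckpts(p,lean):
    b=Ro.from_rotvec(-lean*np.array([1,1,0])/2**.5).apply(box(.23,.23,.075,.09))
    return Ro.from_euler("z",p[2]).apply(b)+[p[0],p[1],0]
WV=np.array([[x,y,z] for y in(-.025,.025) for x,z in((-.075,0),(-.075,.0145),(.075,0),(.075,.002))])
def wedgepts(p): return Ro.from_euler("z",p[2]).apply(WV)+[p[0],p[1],0]
def mask(n,im,roi,minx):
    hsv=cv2.cvtColor(im,cv2.COLOR_BGR2HSV); m=cv2.inRange(hsv,(0,110,30),(18,255,255))
    x0,y0,x1,y1=roi; k=np.zeros_like(m); k[y0:y1,x0:x1]=m[y0:y1,x0:x1]
    return k
def hullmask(m):
    n,l,s,_=cv2.connectedComponentsWithStats(m); k=1+np.argmax(s[1:,4])
    return cv2.convexHull(np.argwhere(l==k)[:,::-1].astype(np.int32))
S=8
def fit(f,p0,obs):
    # obs: {cam: hull pts (px)}
    O={}
    for n,h in obs.items():
        c=h.reshape(-1,2).mean(0); a=np.zeros((110*S,110*S),np.uint8); off=c-55
        # pixel squares
        pp=np.concatenate([h.reshape(-1,2)+d for d in((-.5,-.5),(.5,-.5),(-.5,.5),(.5,.5))])-off
        cv2.fillConvexPoly(a,cv2.convexHull(np.round(pp*S).astype(np.int32)),1); O[n]=(a,off)
    def cost(p):
        t=0
        for n,(a,off) in O.items():
            q=cv2.convexHull(np.round((proj(n,f(p))-off)*S*16).astype(np.int32)); b=np.zeros_like(a)
            cv2.fillConvexPoly(b,q,1,shift=4); t+=(a!=b).sum()/a.sum()
        return t
    r=minimize(cost,p0,method="Nelder-Mead",options=dict(initial_simplex=np.array(p0)+np.array([[0,0,0],[.01,0,0],[0,.01,0],[0,0,.05]]),xatol=1e-5,fatol=1e-6))
    return r.x,r.fun
E
python3 - <<'E'
from h import *
a=cv2.imread("pics/top0.png"); b=cv2.imread("pics/side0.png")
D={"top":hullmask(mask("top",a,(235,125,320,215),0)),"side":hullmask(mask("side",b,(185,145,283,222),0))}
W={"top":hullmask(mask("top",a,(180,185,236,220),0)),"side":hullmask(mask("side",b,(222,240,260,295),0))}
for k in(["top"],["side"],["top","side"]):
    d,c=fit(lambda p:deckpts(p,.05),[.62,-.03,.175],{n:D[n] for n in k}); w,e=fit(wedgepts,[.506,.203,-1.4],{n:W[n] for n in k})
    f=Ro.from_euler("z",d[2]).apply([-.085,.085,0])[:2]+d[:2]; u=np.array([np.cos(w[2]),np.sin(w[2])]); t=w[:2]+.075*u; v=f-t
    print(k,d.round(4),round(c,3),w.round(4),round(e,3),"foot",f.round(4),"tip",t.round(4),"along",v@u,"left",u[0]*v[1]-u[1]*v[0])
print(proj("side",[*f,.01]))
E
```

```text
['top'] [ 0.6261 -0.0331  0.1712] 0.011 [ 0.5066  0.203  -1.4076] 0.041 foot [0.5279 0.0362] tip [0.5188 0.129 ] along 0.09301800557231371 left -0.006159324675085275
['side'] [ 0.6238 -0.0327  0.1478] 0.045 [ 0.5065  0.2015 -1.4111] 0.038 foot [0.5272 0.0389] tip [0.5184 0.1275] along 0.08887646048590299 left -0.005419843613767662
['top', 'side'] [ 0.6259 -0.0329  0.1687] 0.058 [ 0.5067  0.2019 -1.4063] 0.088 foot [0.5278 0.0366] tip [0.519  0.1279] along 0.09148909450469431 left -0.006228207449878353
[[256.55577643 222.06936036]]
```

Request:
servo_tool:
  plan:
    - [[0.55, 30, 38, 0, 0, 0, 0.1454], [0.55, 30, 38, 0, 0, 0, 0.1454], [0.55, 30, 38, 0, 0, 0, 0.1454], [0.55, 30, 38, 0, 0, 0, 0.1454], [0.55, 30, 38, 0, 0, 0, 0.1454], [0.55, 30, 38, 0, 0, 0, 0.1454], [0.55, 30, 38, 0, 0, 0, 0.1454], [0.55, 30, 38, 0, 0, 0, 0.1454], [0.55, 30, 38, 0, 0, 0, 0.1454], [0.55, 30, 38, 0, 0, 0, 0.1454]]

```text
t: 1.1
tool_pos: [0.4525, -0.1986, 0.2294]
orientation: [-2.055, -2.376, 0.0]
force: [0.3, -0.1, 0.3]
opening: 0.0219
```

Request:
servo_tool:
  plan:
    - [[0.55, 3.5, 46.2, 0, 0, 0, 0], [0.55, 3.5, 46.2, 0, 0, 0, 0], [0.55, 3.5, 46.2, 0, 0, 0, 0], [0.55, 3.5, 46.2, 0, 0, 0, 0], [0.55, 3.5, 46.2, 0, 0, 0, 0], [0.55, 3.5, 46.2, 0, 0, 0, 0], [0.55, 3.5, 46.2, 0, 0, 0, 0], [0.55, 3.5, 46.2, 0, 0, 0, 0], [0.55, 3.5, 46.2, 0, 0, 0, 0], [0.55, 3.5, 46.2, 0, 0, 0, 0], [0.55, 3.5, 46.2, 0, 0, 0, 0], [0.55, 0, 0, 0, 0, 0, 0]]

```text
t: 2.3
tool_pos: [0.4891, 0.3125, 0.2283]
orientation: [-2.055, -2.373, 0.001]
force: [-0.5, 0.1, -0.3]
opening: 0.0208
```

Request:
servo_tool:
  plan:
    - [[0.55, 0, 0, -45, 0, 0, 0], [0.55, 0, 0, -45, 0, 0, 0], [0.55, 0, 0, -45, 0, 0, 0], [0.55, 0, 0, -40, 0, 0, 0], [0.55, 0, 0, -25, 0, 0, 0], [0.55, 0, 0, -12, 0, 0, 0], [0.55, 0, 0, 0, 0, 0, 0]]

```text
t: 3.0
tool_pos: [0.4889, 0.3065, 0.0157]
orientation: [-2.061, -2.369, 0.006]
force: [-0.1, -0.6, 0.5]
opening: 0.0212
```

```bash
python3 - <<'E'
from h import *
for n,(x0,y0,x1,y1) in dict(side=(190,180,310,320)).items():
    im=eyes.read_camera(n)[:,:,::-1]; cv2.imwrite(f"pics/{n}1.png",cv2.resize(im[y0:y1,x0:x1],None,fx=4,fy=4,interpolation=cv2.INTER_CUBIC))
E
```

```text
(no output)
```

View pics/side1.png

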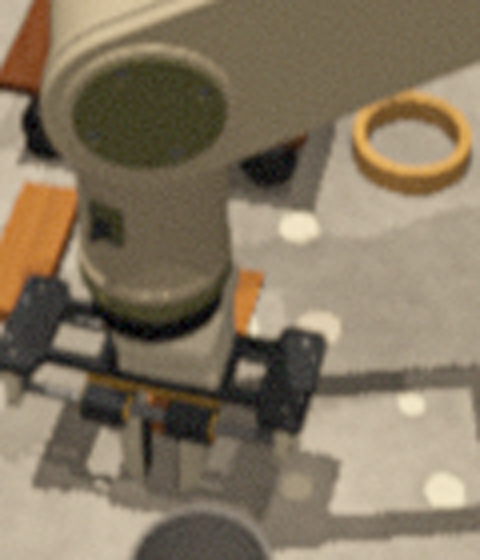

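Request:
servo_tool:
  plan:
    - [[0.55, 1.1, -7.9, 0, 0, 0, 0], [0.55, 1.1, -7.9, 0, 0, 0, 0], [0.55, 1.1, -7.9, 0, 0, 0, 0], [0.55, 1.1, -7.9, 0, 0, 0, 0], [0.55, 1.1, -7.9, 0, 0, 0, 0], [0.55, 1.1, -7.9, 0, 0, 0, 0], [0.55, 1.1, -7.9, 0, 0, 0, 0], [0.55, 1.1, -7.9, 0, 0, 0, 0], [0.55, 1.1, -7.9, 0, 0, 0, 0], [0.55, 0, 0, 0, 0, 0, 0]]

```text
t: 4.05
tool_pos: [0.5003, 0.2355, 0.0175]
orientation: [2.063, 2.369, -0.001]
force: [-0.1, -0.4, -0.1]
opening: 0.0209
```

```bash
python3 - <<'E'
from h import *
ims=[]
for n,(x0,y0,x1,y1) in dict(top=(190,135,310,240),side=(190,170,310,275)).items():
    im=eyes.read_camera(n)[:,:,::-1]; ims.append(cv2.resize(im[y0:y1,x0:x1],None,fx=3.3,fy=3.3,interpolation=cv2.INTER_CUBIC)); cv2.imwrite(f"pics/{n}_raw2.png",im)
cv2.imwrite("pics/b2.png",np.hstack(ims))
E
```

```text
(no output)
```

View pics/b2.png

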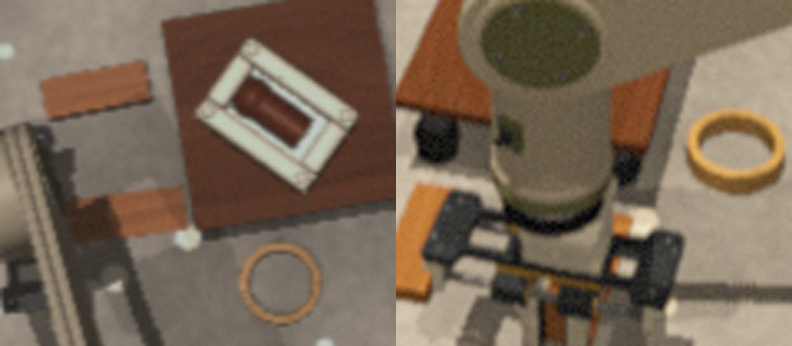

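```bash
python3 - <<'E'
from h import *
a=cv2.imread("pics/top_raw2.png"); m=mask("top",a,(211,180,250,212),0)
print(["".join(".#"[v>0] for v in r) for r in m[188:212,208:252]].__repr__().replace(",","\n"))
print(back("top",[[246,192],[246,205.5]],.002), proj("top",[[.5278,.0366,.085]]))
E
```

```text
Traceback (most recent call last):
TypeError: string indices must be integers, not 'numpy.bool'
```

```bash
python3 - <<'E'
from h import *
a=cv2.imread("pics/top_raw2.png"); m=mask("top",a,(211,180,246,212),0)
for c in range(214,246,3):
    r=np.flatnonzero(m[:,c]); 
    if len(r): print(c,r[0],r[-1],back("top",[[c,r[0]-.5],[c,r[-1]+.5]],.006)[:,:2].round(4).tolist())
E
```

```text
214 195 207 [[0.5308, 0.1958], [0.4824, 0.1949]]
217 195 206 [[0.5308, 0.1846], [0.4862, 0.1838]]
220 195 206 [[0.5309, 0.1734], [0.4863, 0.1727]]
223 194 206 [[0.5347, 0.1623], [0.4863, 0.1616]]
226 194 206 [[0.5348, 0.1511], [0.4864, 0.1504]]
229 194 206 [[0.5348, 0.1399], [0.4865, 0.1393]]
232 193 205 [[0.5386, 0.1288], [0.4903, 0.1282]]
235 193 205 [[0.5387, 0.1176], [0.4903, 0.117]]
238 192 205 [[0.5425, 0.1065], [0.4904, 0.1059]]
241 192 204 [[0.5425, 0.0953], [0.4942, 0.0948]]
244 192 203 [[0.5426, 0.0841], [0.4979, 0.0837]]
```

Request:
servo_tool:
  plan:
    - [[0.55, 0.7, -5, 0, 0, 0, 0], [0.55, 0.7, -5, 0, 0, 0, 0], [0.55, 0.7, -5, 0, 0, 0, 0], [0.55, 0.7, -5, 0, 0, 0, 0], [0.55, 0.7, -5, 0, 0, 0, 0], [0.55, 0.7, -5, 0, 0, 0, 0], [0.55, 0.7, -5, 0, 0, 0, 0], [0.55, 0.7, -5, 0, 0, 0, 0], [0.55, 0.7, -5, 0, 0, 0, 0], [0.55, 0.7, -5, 0, 0, 0, 0]]

```text
t: 5.15
tool_pos: [0.5073, 0.1876, 0.0179]
orientation: [-2.061, -2.369, -0.003]
force: [-0.2, 6.7, 0.3]
opening: 0.0209
```

Request:
servo_tool:
  plan:
    - [[0.55, 0.6, -4, 0, 0, 0, 0], [0.55, 0.6, -4, 0, 0, 0, 0], [0.55, 0.6, -4, 0, 0, 0, 0], [0.55, 0.6, -4, 0, 0, 0, 0]]

```text
t: 5.55
tool_pos: [0.5095, 0.1714, 0.0177]
orientation: [-2.061, -2.369, -0.002]
force: [-0.8, 6.4, -0.8]
opening: 0.0207
```

Request:
servo_tool:
  plan:
    - [[0.55, 0.6, -4, 0, 0, 0, 0], [0.55, 0.6, -4, 0, 0, 0, 0], [0.55, 0.6, -4, 0, 0, 0, 0], [0.55, 0.6, -4, 0, 0, 0, 0]]

```text
t: 5.95
tool_pos: [0.5119, 0.1552, 0.0176]
orientation: [-2.061, -2.37, -0.002]
force: [-0.8, 5.2, 0.2]
opening: 0.0207
```

Request:
servo_tool:
  plan:
    - [[0.55, 0.4, -3, 0, 0, 0, 0], [0.55, 0.4, -3, 0, 0, 0, 0]]

```text
t: 6.15
tool_pos: [0.5127, 0.149, 0.0176]
orientation: [-2.061, -2.37, -0.001]
force: [-0.4, 4.5, 0.1]
opening: 0.0208
```

Request:
servo_tool:
  plan:
    - [[0.55, 0.3, -2, 0, 0, 0, 0], [0.55, 0.3, -2, 0, 0, 0, 0]]

```text
t: 6.35
tool_pos: [0.5134, 0.1447, 0.0176]
orientation: [-2.062, -2.37, -0.0]
force: [-0.5, 5.3, -0.1]
opening: 0.0208
```

Still climbing; small steps until the force rises steeply.

Request:
servo_tool:
  plan:
    - [[0.55, 0.15, -1, 0, 0, 0, 0], [0.55, 0.15, -1, 0, 0, 0, 0]]

```text
t: 6.55
tool_pos: [0.5137, 0.1426, 0.0176]
orientation: [-2.062, -2.37, 0.0]
force: [-1.2, 4.3, -0.7]
opening: 0.0204
```

Request:
servo_tool:
  plan:
    - [[0.55, 0.15, -1, 0, 0, 0, 0], [0.55, 0.15, -1, 0, 0, 0, 0]]

```text
t: 6.75
tool_pos: [0.514, 0.1406, 0.0176]
orientation: [-2.062, -2.37, 0.0]
force: [-0.9, 4.0, -0.7]
opening: 0.0207
```

Request:
servo_tool:
  plan:
    - [[0.55, 0.15, -1, 0, 0, 0, 0], [0.55, 0, 0, 0, 0, 0, 0]]

```text
t: 6.95
tool_pos: [0.5142, 0.1394, 0.0176]
orientation: [2.062, 2.37, -0.0]
force: [-0.6, 2.8, -0.2]
opening: 0.0208
```

Request:
servo_tool:
  plan:
    - [[0.55, 0.15, -1, 0, 0, 0, 0], [0.55, 0.15, -1, 0, 0, 0, 0]]

```text
t: 7.15
tool_pos: [0.5144, 0.1383, 0.0176]
orientation: [-2.061, -2.37, -0.001]
force: [-0.4, 9.6, -1.9]
opening: 0.0208
```

Request:
servo_tool:
  plan:
    - [[0.55, 0.15, -1, 0, 0, 0, 0], [0.55, 0.15, -1, 0, 0, 0, 0]]

```text
t: 7.35
tool_pos: [0.5145, 0.1373, 0.0177]
orientation: [-2.06, -2.369, -0.003]
force: [-2.6, 14.8, -0.8]
opening: 0.0214
```

Request:
servo_tool:
  plan:
    - [[0.55, 0.15, -1, 0, 0, 0, 0]]

```text
t: 7.45
tool_pos: [0.5145, 0.1369, 0.0177]
orientation: [-2.06, -2.368, -0.004]
force: [-1.9, 18.3, -0.6]
opening: 0.021
```

Request:
servo_tool:
  plan:
    - [[0.55, -0.7, 5, 0, 0, 0, 0], [0.55, -1.4, 10, 0, 0, 0, 0], [0.55, -1.4, 10, 0, 0, 0, 0], [0.55, 0, 0, 40, 0, 0, 0], [1, 0, 0, 50, 0, 0, 0], [1, 0, 0, 50, 0, 0, 0], [1, 0, 0, 0, 0, 0, 0], [1, 0, 0, 0, 0, 0, 0]]

```text
t: 8.25
tool_pos: [0.5128, 0.1602, 0.1596]
orientation: [2.06, 2.368, 0.005]
force: [0.7, -1.2, 0.6]
opening: 0.0006
```

```bash
python3 - <<'E'
from h import *
print(monitor.read_state()["tool_pos"])
ims=[]
for n,(x0,y0,x1,y1) in dict(top=(190,125,320,225),side=(180,145,310,245)).items():
    im=eyes.read_camera(n)[:,:,::-1]; ims.append(cv2.resize(im[y0:y1,x0:x1],None,fx=3,fy=3,interpolation=cv2.INTER_CUBIC)); cv2.imwrite(f"pics/{n}_raw3.png",im)
cv2.imwrite("pics/b3.png",np.hstack(ims))
a=cv2.imread("pics/top_raw3.png"); D={"top":hullmask(mask("top",a,(240,125,320,215),0))}
for L in(0,.05): print(L,fit(lambda p:deckpts(p,L),[.626,-.033,.17],D))
E
```

```text
[0.51276009 0.1601739  0.15961126]
0 (array([ 0.62557641, -0.03168892,  0.17266074]), np.float64(0.06713864916541781))
0.05 (array([ 0.62826195, -0.03293436,  0.16826659]), np.float64(0.06686648407489708))
```

View pics/b3.png

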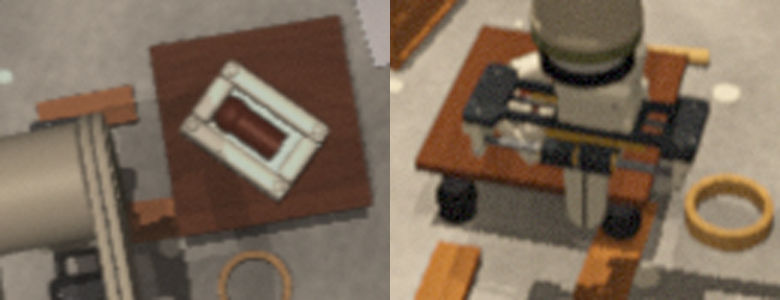

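Request:
servo_tool:
  plan:
    - [[1, 3, -30, 0, 0, 0, 0], [1, 3, -30, 0, 0, 0, 0], [1, 3, -30, 0, 0, 0, 0], [1, 2, -28, 0, 0, 0, 0], [1, 0, 0, -20, 0, 0, 0], [1, 0, 0, -20, 0, 0, 0], [1, 0, 0, -8, 0, 0, 0], [1, 0, 0, 0, 0, 0, 0]]

```text
t: 9.15
tool_pos: [0.5201, 0.0417, 0.1066]
orientation: [-2.059, -2.367, 0.006]
force: [0.1, 0.3, 0.8]
opening: 0.0005
```

Request:
servo_tool:
  plan:
    - [[1, 0, 0, -3, 0, 0, 0], [1, 0, 0, -3, 0, 0, 0], [1, 0, 0, -2, 0, 0, 0]]

```text
t: 9.45
tool_pos: [0.5229, 0.0418, 0.1021]
orientation: [2.061, 2.37, 0.001]
force: [0.7, -0.4, 0.3]
opening: 0.0006
```

Request:
servo_tool:
  plan:
    - [[1, 0, 0, -1, 0, 0, 0], [1, 0, 0, 0, 0, 0, 0]]

```text
t: 9.65
tool_pos: [0.5228, 0.0417, 0.1013]
orientation: [2.061, 2.37, 0.001]
force: [-1.1, -0.0, 3.3]
opening: 0.0003
```

Request:
servo_tool:
  plan:
    - [[1, 0, 0, -1, 0, 0, 0]]

```text
t: 9.75
tool_pos: [0.5228, 0.0417, 0.1012]
orientation: [2.061, 2.37, 0.001]
force: [-9.5, 1.0, 18.8]
opening: 0.0003
```

Request:
servo_tool:
  plan:
    - [[1, 0, 0, 0.6, 0, 0, 0], [1, 0, 0, 0, 0, 0, 0], [1, 0, 0, 0, 0, 0, 0]]

```text
t: 10.05
tool_pos: [0.5228, 0.0417, 0.1013]
orientation: [2.061, 2.37, 0.001]
force: [-3.1, 0.9, 8.0]
opening: 0.0005
```

Steady 8 N press with no give. Lift off and move clear to the side, then check.

Request:
servo_tool:
  plan:
    - [[1, 0, 0, 3, 0, 0, 0], [1, 0, 0, 15, 0, 0, 0], [1, 0, 0, 40, 0, 0, 0], [1, 0, 0, 50, 0, 0, 0], [1, -20, 40, 20, 0, 0, 0], [1, -20, 45, 0, 0, 0, 0], [1, -20, 45, 0, 0, 0, 0], [1, -10, 45, 0, 0, 0, 0], [1, 0, 45, 0, 0, 0, 0], [1, 0, 45, 0, 0, 0, 0], [1, 0, 0, 0, 0, 0, 0], [1, 0, 0, 0, 0, 0, 0]]

```text
t: 11.25
tool_pos: [0.4521, 0.3075, 0.2288]
orientation: [2.059, 2.373, -0.0]
force: [0.2, -0.4, -0.3]
opening: 0.0004
```

```bash
python3 - <<'E'
from h import *
print({k:monitor.read_state()[k].round(3) for k in("tool_pos","force")})
ims=[]
for n,(x0,y0,x1,y1) in dict(top=(190,125,320,225),side=(180,145,310,245)).items():
    im=eyes.read_camera(n)[:,:,::-1]; ims.append(cv2.resize(im[y0:y1,x0:x1],None,fx=3,fy=3,interpolation=cv2.INTER_CUBIC)); cv2.imwrite(f"pics/{n}_raw4.png",im)
cv2.imwrite("pics/b4.png",np.hstack(ims))
E
```

```text
{'tool_pos': array([0.452, 0.307, 0.229]), 'force': array([ 0.244, -0.407, -0.262])}
```

View pics/b4.png

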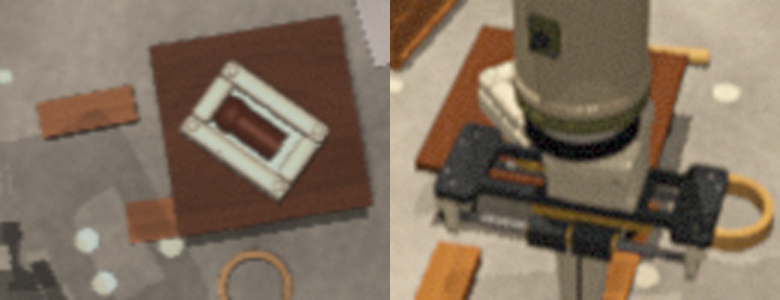

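```bash
python3 -c "
from plant import job; print(job.close_job())"
```

```text
the job is handed in; nothing more can be done
None
```

The wedge is under the short foot, the deck was level when I pressed on it, and I have handed the job in. The hand-in gives no verdict, so I do not know how it was scored.

- **Push:** I slid the wedge along the bench with two spread fingertips on its blunt end. The force was about 4–7 N during the climb and rose steeply to about 18 N at home, where I stopped and backed off.
- **Press test:** With the fingers closed, I pressed on the deck corner above the wedged foot. I felt contact with the fingertips at about 90 mm, the level height. The corner gave no more than about 0.1 mm under a press of 3–19 N, with 8 N held steady. The 19 N peak was harder than I meant it to be, but under the 40 N limit. It came with about 9 N of sideways force.
- **Last picture:** The wedge's blunt end is still where the push left it, about y = 0.128 m, so its middle is about 20 mm from the foot. The offcut and tape beside it look undisturbed, and the arm is clear with the wrist force near zero. I did not view the rest of the bench again.
- **A check that did not settle anything:** Fitting the deck outline in the top image could not tell level from leaning; both fitted equally well. That the deck is level rests on the contact height and the force readings.

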